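# Snap the lid onto the storage jar and keep it pressed down

## Robot

A 7-joint arm with a two-finger parallel gripper is mounted at the origin on a cart in front of the work surface, level with it; the furniture and walls round the work are solid. World frame = base frame: x ahead of the robot, y to its left, z up, the work surface at z = 0. Lengths are in m, angles in rad, forces in N, time in s.
With the tool pointing down it reaches from about 0.425 to 0.825 m from the base axis. Payload 3.6 kg.
Tool frame: the origin (TCP) lies at the very end of the fingers, on their centre line; the grasp point (between the pads) lies 19 mm behind it; z points along the fingers, y is the line along which they close (so a half turn about z gives the same grasp; the last joint's range is limited). The gripper opens to 85 mm and grips with 20 to 120 N. Pads are 22 mm wide; open, the fingers measure 114 mm over their backs; the gripper's body (76 mm by 85 mm) begins 54 mm behind the grasp point. The pads swing forward as they close: fully open they stand 13 mm farther back than shut.
Start: joints at [-1.302, 0.615, -0.013, 1.423, 0.008, 1.103, -0.04], TCP at [0.189, 0.622, 0.231] pointing down, gripper open.
Joint ranges: [-3.12, 3.12], [-0.3, 2.06], [-1.34, 1.32], [0.26, 2.42], [-1.36, 4.5], [0.01, 1.98], [-2.84, 2.84]. Speed limits (rad/s): [2.79, 2.79, 3.14, 3.14, 3.14, 3.14, 3.14].

## Interface

Orientations are given as a rotation vector (axis times angle).
In Python, from bench import ctrl gives the robot as it stands.
- The arm moves only by the tool servo_tool, never from a script. Its arguments are lists of equal length, an entry for each row: "travel": the shift along the tool's x, y, z in m, a list of three; "rot": the turn, a rotation vector about the tool's x, y, z in degrees, a list of three; "grip": the gripper's target within -1 to 1 (shut at 1, half-way at 0, fully open at -1). In form: {"travel": [[tx, ty, tz], ...], "rot": [[ax, ay, az], ...], "grip": [grip, ...]}. A call has exactly 5 rows; each row is the pose to reach, as a shift and turn from the pose commanded when the call began, along the tool's axes at that moment; what a row does not reach only later rows make up. A row lasts 1/8 s, in which the tool goes at most 62.5 mm and 10.7 degrees, less where a joint would pass 70% of its speed; a pose out of reach is approached as far as the arm can. A call with a gripper value outside its range is refused whole. The fingers move at their own pace and stop on an object; "force" is the grip in N (left out, the last holds). Time passes only in rows, so rows that repeat a pose let the fingers close, or fill a call up. It gives the time, the measured TCP pose, the force, the opening and the grip force at its end, in the units of the state.
- ctrl.observe(): the state, without advancing time (a new reading comes with each control period).
- ctrl.snapshot(name): name is "scene" or "top"; returns a dict with "image" (420x560x3 uint8, blue, green, red), "vfov" (degrees; the focal length in pixels is half the picture's height over the tangent of half this angle, whatever the lens; pixels are square), "cx", "cy" (the principal point, pixels), "dist" ([k1, k2, p1, p2, k3] as OpenCV has them; the pictures are not rectified), "origin" and "rotation" of the camera in the world. Camera axes: x right, y down, z forward; pixel columns grow to the right and rows downward; lengths in m; the calibration is good to about 2 mm. A picture is of the moment at which its call begins. There is no depth.
- ctrl.finish_job(): hands the job in; it is judged then, once.
The state is a dict: "time_s": time; "joints": joint angles; "joint_vel": joint speeds; "joint_torque": joint torques, N m; "tcp_pos": TCP position; "tcp_rot": TCP orientation; "contact_force": force on the tool from outside, world axes, zero at the start; "moment": the same for the moment, N m; "finger_gap": finger opening in m; "grasp_force": force on a finger pad.
Only numpy, scipy, OpenCV 4.12 (cv2) and the standard library are available. Lean on these libraries where they do the work, as an engineer would, in place of code of your own. Each camera call takes 0.05 s, during which the arm holds its last target. There are 200 camera calls.

## Task

Put the lid on the storage jar: pick up the white press-on lid (its orange knob is the handle), set it on the open neck of the blue jar and press it down until it clicks, gently: at no moment load the jar with more than 40 N. After the click, when the resistance drops, go on pressing until the lid has squeezed the orange seal in the neck about halfway or more, and finish like that, with the fingers still pressing the lid: do not let go or lift off. Leave the jar upright where it stands and the other things alone.

Things in the scene. Friction and masses are not known exactly. Their poses are not given: they have to be found in the camera images.
- lid: Loose white press-on lid, 90 g, 62 mm across, open side down, orange knob on top. Origin: centre of its lower rim, z up. Top face 27 mm above it; the knob, an upright cylinder 22 mm across, rises from there to 54 mm. Hollow skirt: 23 mm deep to its ceiling, 57 mm wide inside, with a 3 mm high inner lip at the bottom that narrows it to 50 mm. Any yaw fits.
- lid_knob (a point): Point on the lid's axis inside the knob, 46 mm above the lid's lower rim: a good height to grip the knob from above (fingertips up to 19 mm below it just reach the lid's top face).
- jar: Loose blue glazed storage jar with a thin white band, 0.85 kg, 90 mm across, standing on the worktop. Origin at the centre of its underside, z up. Shoulder up to 66 mm, then an upright neck 45 mm across up to 88 mm. Round the neck, at 82 mm height, four sprung steel studs (balls) stick out to 54 mm across and give way inward; the lid's lip must snap past them.
- jar_neck (a point): Centre of the neck's top, 88 mm above the jar's underside. The lid first rests on the studs with its origin 3 mm below this point; the push rises to 9 to 18 N, peaking near 6 mm below it, then drops to nothing or less (the click, about 11 mm below it). From 14 mm below it the clicked lid touches the seal and squeezes it, to a hard stop about 20 mm below it.
- seal (a joint): How far the orange sprung silicone seal on the neck is squeezed down (m): 0 when free (its top is then 97 mm above the jar's underside), spring about 2.5 N per mm plus 1 N, hard stop at 0.006 (so 3 mm takes about 8.5 N). Readings are noisy: average them, or go by the lid's height or the push felt.
- tin: Low round food tin, 75 mm across, 58 mm high; leave alone.
- red_jar: Jar with a red screw top, 60 mm across, 90 mm high; leave alone.
- spice: Spice jar with a red cap, 44 mm across, 105 mm high; leave alone.
- garlic: Garlic bulb, 60 mm across, 58 mm high; leave alone.
Things that resemble listed ones, but are neither listed nor needed, are in the scene too. What is shaped like the lid but pink is not meant.

How it is judged:
By the outcome, as a careful person would: the job done as asked, in the order asked, and still so for the second after the job is handed in, while the arm keeps its last pose, push and grip.
It also fails if it takes over 54 s, if anything falls off the work surface, if the arm or the gripper's body presses on something with over 40 N, if the wrist force passes 120 N, or if a joint passes its speed limit or range.

## Working session

There is one attempt and no reset: what is moved stays moved. The work goes in short steps, Python scripts to look and compute and a tool call to move; the robot and the scene stay as the last step left them, time stands still between calls to the robot, and variables do not carry over. Pictures are saved under pics/ and viewed, at most 10 in all, crops included, and the job is handed in when it is done.

Besides the shell and the picture viewer there is one more tool, called after "Emit:" by a JSON object that holds its "api" and its "payload", one argument or row to a line. servo_tool: Moves the arm, as the interface text tells. Its arguments: {"type":"object","properties":{"travel":{"type":"array"},"rot":{"type":"array"},"grip":{"type":"array"},"force":{"type":"number"}},"required":["travel","rot","grip"]}

```bash
mkdir -p pics; ls; python3 - <<'E'
from bench import ctrl
import cv2,pickle
s=ctrl.observe();print({k:s[k] for k in('time_s','tcp_pos','tcp_rot','contact_force','finger_gap')})
for n in('scene','top'):
    d=ctrl.snapshot(n);pickle.dump(d,open(n+'.pkl','wb'));cv2.imwrite(f'pics/{n}0.png',d['image'])
    print(n,{k:d[k] for k in d if k!='image'})
E
```

```text
pics
{'time_s': 0.0, 'tcp_pos': array([0.1892348 , 0.62105262, 0.23015294]), 'tcp_rot': array([-0.46275987, -3.10696052,  0.0039646 ]), 'contact_force': array([0.38007734, 0.07054822, 0.13485948]), 'finger_gap': 0.08532059681484462}
scene {'vfov': 54.8692302706326, 'cx': 284.5196819893396, 'cy': 211.93465176367192, 'dist': array([0.0199866, 0.       , 0.       , 0.       , 0.       ]), 'origin': array([-0.02323581, -0.5630719 ,  0.64777272]), 'rotation': array([-2.06182471,  1.14429021, -0.50047098])}
top {'vfov': 49.51951775879363, 'cx': 281.49997145845924, 'cy': 206.82551101240142, 'dist': array([0.00772581, 0.        , 0.        , 0.        , 0.        ]), 'origin': array([ 0.42173685, -0.22936275,  0.9332209 ]), 'rotation': array([-2.1790258 ,  2.19281705, -0.13622195])}
```

View pics/scene0.png

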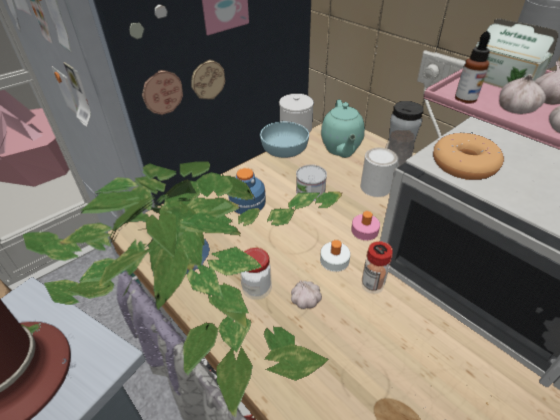

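View pics/top0.png

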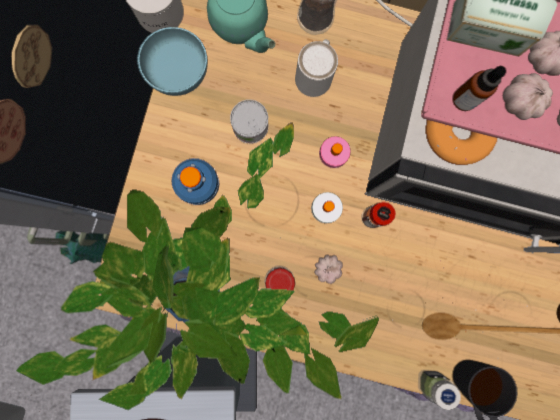

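The scene view shows the white lid with its knob at (336,247), a pink lid at (367,222), a blue jar with orange on top at (246,185), and some blue under the leaves at (200,250). In the top view the white lid is at (328,207), the pink one at (336,150), the blue jar at (194,181), and blue under the leaves at about (180,280).

```bash
cat > h.py <<'E'
import numpy as np,cv2,pickle
from scipy.spatial.transform import Rotation as R
def K(d):
    f=d['image'].shape[0]/2/np.tan(np.radians(d['vfov'])/2)
    return np.array([[f,0,d['cx']],[0,f,d['cy']],[0,0,1.]])
def ray(d,p):
    u=cv2.undistortPoints(np.array([[p]],float),K(d),d['dist'])[0,0]
    return d['origin'],R.from_rotvec(d['rotation']).apply([u[0],u[1],1.])
def plane(d,p,z):
    o,r=ray(d,p);return o+r*(z-o[2])/r[2]
def proj(d,X):
    Rm=R.from_rotvec(d['rotation']).as_matrix().T
    return cv2.projectPoints(np.array(X,float).reshape(-1,1,3),cv2.Rodrigues(Rm)[0],-Rm@d['origin'],K(d),d['dist'])[0][:,0]
def tri(a,p,b,q):
    o,r=ray(a,p);o2,r2=ray(b,q)
    t=np.linalg.lstsq(np.c_[r,-r2],o2-o,rcond=None)[0]
    x,y=o+t[0]*r,o2+t[1]*r2
    return (x+y)/2,np.linalg.norm(x-y)
def blobs(d,lo,hi,amin=20):
    m=cv2.inRange(cv2.cvtColor(d['image'],cv2.COLOR_BGR2HSV),lo,hi)
    n,l,s,c=cv2.connectedComponentsWithStats(m)
    return [(c[i].round(1),s[i]) for i in range(1,n) if s[i][4]>=amin]
E
python3 - <<'E'
from h import *
S,T=[pickle.load(open(n+'.pkl','rb')) for n in('scene','top')]
for d in(S,T):
    print('orange');[print(*b) for b in blobs(d,(5,190,150),(16,255,255))]
    print('blue');[print(*b) for b in blobs(d,(100,110,40),(120,255,255))]
a=cv2.resize(S['image'][150:310,180:400],None,fx=2.5,fy=2.5,interpolation=2)
b=cv2.resize(T['image'][130:310,140:400],None,fx=2.1,fy=2.1,interpolation=2)
cv2.imwrite('pics/c1.png',a);cv2.imwrite('pics/c2.png',b)
E
```

```text
orange
blue
[251.2 184.3] [247 182  10   6  30]
[251.2 197.5] [230 182  34  23 149]
orange
[336.7 148.3] [332 144  10  10  77]
[189.9 176.5] [180 167  21  20 313]
[328.5 205.7] [324 202  10   9  67]
blue
[196.4 182.9] [ 173  160   44   44 1041]
[447.9 395.9] [442 391  13  11  75]
```

View pics/c1.png

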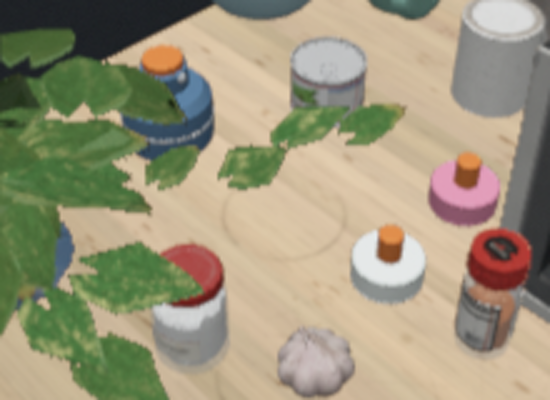

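View pics/c2.png

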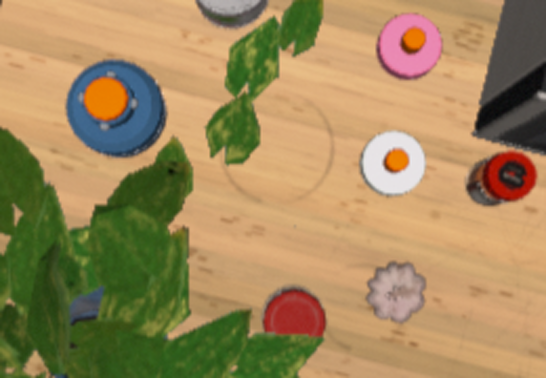

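The close crops settle the choice. The white lid (not the pink one at top (336,150)) is at top (328,207). The jar at top (190,177) has the orange seal, steel studs and white band. The blue under the leaves at about (180,280) has no visible seal or studs.

```bash
python3 - <<'E'
from h import *
S,T=[pickle.load(open(n+'.pkl','rb')) for n in('scene','top')]
print([ (b[0],b[1]) for b in blobs(S,(3,150,110),(18,255,255))])
print('white T',[b for b in blobs(T,(0,0,205),(180,40,255),150)]); print('white S',[b for b in blobs(S,(0,0,195),(180,40,255),100)])
print('knob top T',plane(T,(328.5,205.7),.054),'seal T',plane(T,(189.9,176.5),.097))
print('jar body T',plane(T,(195,181.5),.05))
for nm,p,z in(('red',(280,282),.09),('spice',(382,213),.105),('garlic',(328,268),.04),('tin',(250,119),.058),('pink',(336.7,148.3),.054),('blue2',(178,275),.09),('oven corner',(370,190),.2),('oven corner2',(395,150),.0),('fridge',(120,220),0),('fridge',(150,115),0),('leaf',(285,140),.2),('leaf',(285,140),.35),('teapot',(265,42),.1),('canister',(317,60),.1)): print(nm,plane(T,p,z).round(3))
# leaf tip heights: scene (328,199) ~ top (285,132); scene(285,215)~top(250,195)
print('leaf',tri(S,(340,195),T,(290,124)),tri(S,(272,222),T,(243,205)))
E
```

```text
[(array([244.5, 173.8]), array([237, 169,  16,  11, 138], dtype=int32)), (array([366.6, 217.6]), array([363, 212,   9,  13,  95], dtype=int32)), (array([335.7, 246.9]), array([332, 241,   9,  13, 104], dtype=int32))]
white T [(array([148.8,   4.5]), array([128,   0,  43,  12, 377], dtype=int32)), (array([515.9,  12. ]), array([ 473,    0,   82,   28, 1279], dtype=int32)), (array([317.5,  60. ]), array([303,  46,  30,  29, 697], dtype=int32)), (array([327. , 207.3]), array([313, 192,  30,  30, 556], dtype=int32))]
white S [(array([519.2,  40.9]), array([ 488,   25,   65,   33, 1212], dtype=int32)), (array([296., 102.]), array([280,  95,  33,  15, 381], dtype=int32)), (array([489.9, 132.9]), array([446, 118,  83,  32, 806], dtype=int32)), (array([487.7, 184.5]), array([ 408,  142,  138,   79, 2328], dtype=int32)), (array([380.9, 155.9]), array([369, 149,  25,  15, 278], dtype=int32)), (array([549.7, 155.7]), array([539, 149,  21,  16, 193], dtype=int32)), (array([531.2, 166.4]), array([519, 161,  25,  12, 136], dtype=int32)), (array([310.4, 173.5]), array([299, 168,  25,  13, 187], dty
[... 621 characters left out ...]
4664392  0.054     ] seal T [ 0.55900489 -0.08508014  0.097     ]
jar body T [ 0.55684128 -0.08696088  0.05      ]
red [ 0.364 -0.25   0.09 ]
spice [ 0.489 -0.438  0.105]
garlic [ 0.387 -0.345  0.04 ]
tin [ 0.679 -0.194  0.058]
pink [ 0.621 -0.365  0.054]
blue2 [ 0.379 -0.064  0.09 ]
oven corner [ 0.519 -0.396  0.2  ]
oven corner2 [ 0.63  -0.496  0.   ]
fridge [0.486 0.072 0.   ]
fridge [0.705 0.016 0.   ]
leaf [ 0.602 -0.257  0.2  ]
leaf [ 0.565 -0.252  0.35 ]
teapot [ 0.817 -0.225  0.1  ]
canister [ 0.782 -0.323  0.1  ]
leaf (array([ 0.67765837, -0.27452752,  0.02839753]), np.float64(0.00022532763406571627)) (array([ 0.5152527 , -0.18201266,  0.02393744]), np.float64(0.007763962071084343))
```

The measured knob and seal heights and reach are consistent. Before moving I need to locate the fridge and the leaves, because the arm has to swing past the fridge.

```bash
python3 - <<'E'
from h import *
S,T=[pickle.load(open(n+'.pkl','rb')) for n in('scene','top')]
G=[blobs(d,(35,60,30),(60,255,255),80) for d in(S,T)]
for g in G: print([(b[0].tolist(),b[1].tolist()) for b in g])
out=[]
for d in(S,T):
    im=d['image'].copy()
    for (x,y,c) in((.49,.072,(0,0,255)),(.43,.075,(0,255,255))):
        p=proj(d,[[x,y,z] for z in np.linspace(0,.8 if d is S else .6,17)])
        for q in p: cv2.circle(im,tuple(int(v) for v in q),1,c,-1)
    out.append(cv2.resize(im[:300,:280],None,fx=1.4,fy=1.9))
cv2.imwrite('pics/c3.png',np.hstack(out))
print(proj(T,[[.42,-.23,0],[0,0,0],[.4,0,0],[.43,.1,.2]]))
E
```

```text
[([515.9, 74.1], [508, 68, 18, 14, 131]), ([168.7, 256.6], [23, 161, 238, 255, 19795]), ([301.2, 204.7], [267, 184, 72, 42, 956]), ([248.3, 216.3], [238, 208, 22, 18, 234]), ([290.3, 355.0], [264, 327, 64, 54, 1876])]
[([511.2, 44.5], [500, 40, 24, 10, 150]), ([263.2, 165.0], [238, 128, 55, 80, 1581]), ([179.7, 312.9], [17, 190, 323, 220, 28156]), ([347.2, 330.4], [319, 312, 59, 40, 1282]), ([429.6, 383.6], [424, 375, 19, 21, 144])]
[[268.76607652 251.42735321]
 [150.60538594 471.13240058]
 [154.83002251 262.29477398]
 [ 59.85875946 247.00662047]]
```

View pics/c3.png

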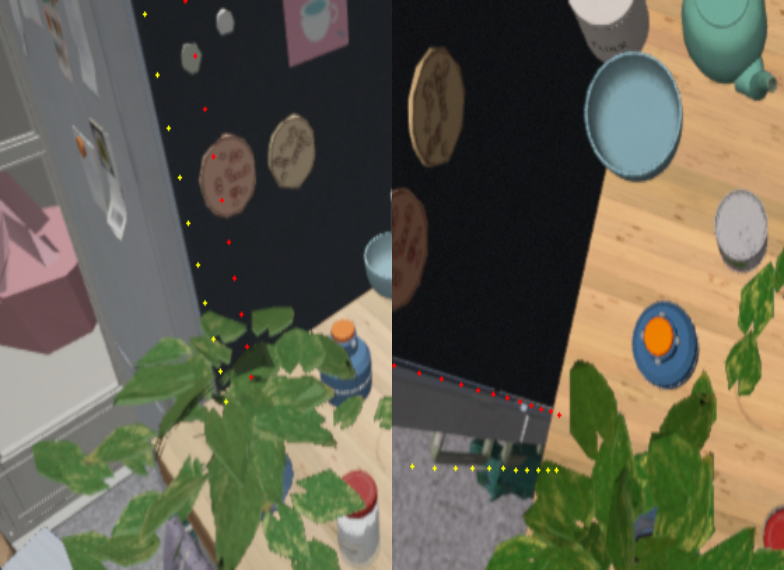

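```bash
python3 - <<'E'
from h import *
S,T=[pickle.load(open(n+'.pkl','rb')) for n in('scene','top')]
print('leaf',tri(S,(301.2,204.7),T,(263.2,165)),tri(S,(290.3,355),T,(347.2,330.4)))
print('lid tri',tri(S,(335.5,243),T,(328.5,205.7)),'seal tri',tri(S,(244.5,173.8),T,(189.9,176.5)))
def isect(ps,pt):
    a=[(d['origin'][:2],ray(d,p)[1][:2]) for d,p in((S,ps),(T,pt))]
    t=np.linalg.solve(np.c_[a[0][1],-a[1][1]],a[1][0]-a[0][0]);return a[0][0]+t[0]*a[0][1]
for ps in((98,20),(137,158)):
  for pt in((20,195),(100,214)): print('corner',isect(ps,pt))
for ps in((30,50),(90,190)):
  for pt in((10,228),(90,229)): print('gray edge',isect(ps,pt))
# arm base area and TCP in pictures
print(proj(S,[[.19,.62,.23],[0,0,0],[0.13,.41,.25]]))
E
```

```text
leaf (array([ 0.59109047, -0.21884995,  0.03645947]), np.float64(0.002156464283289204)) (array([ 0.26584533, -0.38499335,  0.02346507]), np.float64(0.004426279675042952))
lid tri (array([ 0.50769098, -0.34647294,  0.05386113]), np.float64(0.00044176756585085806)) seal tri (array([ 0.55975192, -0.08410617,  0.09196117]), np.float64(0.0002632825721857442))
corner [0.53202833 0.2477904 ]
corner [0.52727705 0.24085202]
corner [0.53596593 0.26482559]
corner [0.53101164 0.25749076]
gray edge [0.48973184 0.48517182]
gray edge [0.52201276 0.55113752]
gray edge [0.48973211 0.48517465]
gray edge [0.52201319 0.55114081]
[[-128.71145261  106.08133425]
 [   4.54818243  376.39374825]
 [-122.16636558  138.4177869 ]]
```

```bash
python3 - <<'E'
from h import *
S,T=[pickle.load(open(n+'.pkl','rb')) for n in('scene','top')]
print('plant',tri(S,(168.7,256.6),T,(179.7,312.9)))
def ext(d):
    m=cv2.inRange(cv2.cvtColor(d['image'],cv2.COLOR_BGR2HSV),(35,60,30),(60,255,255))
    n,l,s,c=cv2.connectedComponentsWithStats(m);i=1+s[1:,4].argmax();ys,xs=np.where(l==i)
    return [(xs[j],ys[j]) for j in(xs.argmin(),xs.argmax(),ys.argmin(),ys.argmax())]
print(ext(S),ext(T))
a,b=ext(S),ext(T)
for p in a:
  for q in b:
    x,e=tri(S,p,T,q)
    if e<.02: print(p,q,x.round(3),round(e,4))
a=cv2.resize(S['image'][150:420,10:345],None,fx=1.19,fy=1.5);b=cv2.resize(T['image'][180:420,10:390],None,fx=1.05,fy=405/240)
cv2.imwrite('pics/c4.png',np.hstack([a,b]))
E
```

```text
plant (array([ 0.30907063, -0.06412068,  0.03598921]), np.float64(0.015546828004567892))
[(np.int64(23), np.int64(235)), (np.int64(260), np.int64(265)), (np.int64(195), np.int64(161)), (np.int64(234), np.int64(415))] [(np.int64(17), np.int64(369)), (np.int64(339), np.int64(388)), (np.int64(134), np.int64(190)), (np.int64(127), np.int64(409))]
(np.int64(23), np.int64(235)) (np.int64(17), np.int64(369)) [0.201 0.251 0.024] 0.001
(np.int64(195), np.int64(161)) (np.int64(134), np.int64(190)) [0.527 0.02  0.109] 0.0186
(np.int64(234), np.int64(415)) (np.int64(339), np.int64(388)) [ 0.149 -0.364  0.009] 0.0077
```

View pics/c4.png

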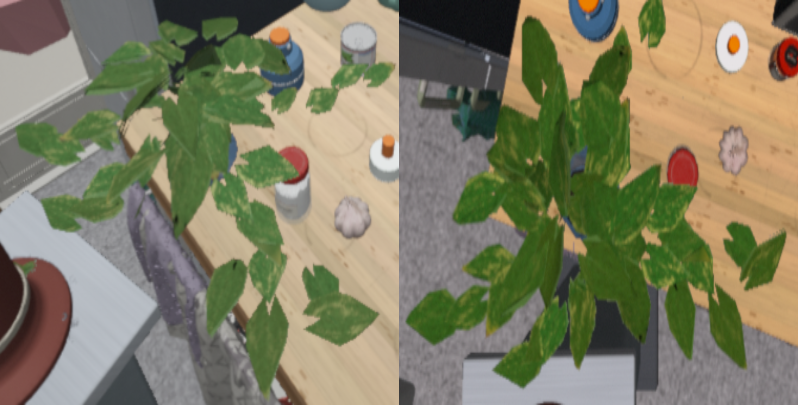

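A vine in a blue pot stands near (0.35, -0.06) and the fridge front is at x≈0.5. I'll retract high first, then swing round.

```bash
cat >> h.py <<'E'
def rows(s,wps):
    "wps: 5 of (xyz, world yaw change deg)"
    r=R.from_rotvec(s['tcp_rot'])
    t=[r.inv().apply(np.array(p)-s['tcp_pos']).round(3).tolist() for p,_ in wps]
    print(t);print([r.inv().apply([0,0,y]).round(1).tolist() for _,y in wps])
E
python3 - <<'E'
from h import *
from bench import ctrl
s=ctrl.observe()
a=s['tcp_pos'];b=np.array([.45*np.cos(np.radians(73)),.45*np.sin(np.radians(73)),.40])
rows(s,[(a+(b-a)*k/5,0) for k in range(1,6)])
S,T=[pickle.load(open(n+'.pkl','rb')) for n in('scene','top')]
print('oven',tri(S,(387,252),T,(370,190)),tri(S,(398,184),T,(395,150)))
print(R.from_rotvec(s['tcp_rot']).as_matrix().round(3))
E
```

```text
[[-0.0, -0.04, -0.034], [-0.0, -0.08, -0.068], [-0.0, -0.12, -0.102], [-0.0, -0.16, -0.135], [-0.0, -0.2, -0.169]]
[[0.0, 0.0, 0.0], [0.0, 0.0, 0.0], [0.0, 0.0, 0.0], [0.0, 0.0, 0.0], [0.0, 0.0, 0.0]]
oven (array([ 0.54252055, -0.43648671,  0.04544159]), np.float64(0.01281097012256165)) (array([ 0.58235212, -0.4328121 ,  0.19278947]), np.float64(0.017335303604692716))
[[-0.957  0.291 -0.001]
 [ 0.291  0.957 -0.002]
 [-0.    -0.002 -1.   ]]
```

Emit:
{"api": "servo_tool", "payload": {
  "travel": [
    [0, -0.04, -0.034],
    [0, -0.08, -0.068],
    [0, -0.12, -0.102],
    [0, -0.16, -0.136],
    [0, -0.2, -0.17]
  ],
  "rot": [
    [0, 0, 0],
    [0, 0, 0],
    [0, 0, 0],
    [0, 0, 0],
    [0, 0, 0]
  ],
  "grip": [-1, -1, -1, -1, -1]
}}

```text
time_s: 0.72
tcp_pos: [0.1307, 0.4288, 0.402]
tcp_rot: [-0.463, -3.107, 0.001]
contact_force: [-0.2, 0.2, 1.6]
finger_gap: 0.0853
grasp_force: 0.0
```

```bash
python3 - <<'E'
from h import *
from bench import ctrl
s=ctrl.observe();print(s['joints'].round(2),s['contact_force'].round(1))
f=lambda d:np.array([.45*np.cos(np.radians(d)),.45*np.sin(np.radians(d)),.40])
rows(s,[(f(73-7.2*k),-7.2*k) for k in range(1,6)])
E
```

```text
[-1.31  0.16 -0.02  1.66  0.    1.32 -0.05] [-0.2  0.2  1.6]
[[-0.057, -0.002, 0.002], [-0.112, -0.013, 0.002], [-0.166, -0.03, 0.002], [-0.217, -0.054, 0.002], [-0.265, -0.084, 0.002]]
[[0.0, 0.0, 7.2], [0.0, 0.0, 14.4], [0.0, 0.0, 21.6], [0.0, 0.0, 28.8], [0.0, 0.0, 36.0]]
```

Emit:
{"api": "servo_tool", "payload": {
  "travel": [
    [-0.057, -0.002, 0],
    [-0.112, -0.013, 0],
    [-0.166, -0.03, 0],
    [-0.217, -0.054, 0],
    [-0.265, -0.084, 0]
  ],
  "rot": [
    [0, 0, 7.2],
    [0, 0, 14.4],
    [0, 0, 21.6],
    [0, 0, 28.8],
    [0, 0, 36]
  ],
  "grip": [-1, -1, -1, -1, -1]
}}

```text
time_s: 1.35
tcp_pos: [0.3613, 0.2714, 0.4008]
tcp_rot: [-1.406, -2.809, 0.001]
contact_force: [0.7, 1.3, 0.5]
finger_gap: 0.0849
grasp_force: 0.0
```

Emit:
{"api": "servo_tool", "payload": {
  "travel": [
    [-0.057, -0.002, 0],
    [-0.112, -0.013, 0],
    [-0.166, -0.03, 0],
    [-0.217, -0.054, 0],
    [-0.265, -0.084, 0]
  ],
  "rot": [
    [0, 0, 7.2],
    [0, 0, 14.4],
    [0, 0, 21.6],
    [0, 0, 28.8],
    [0, 0, 36]
  ],
  "grip": [-1, -1, -1, -1, -1]
}}

```text
time_s: 1.98
tcp_pos: [0.4529, 0.0091, 0.4009]
tcp_rot: [-2.205, -2.237, 0.001]
contact_force: [1.0, -0.1, 0.0]
finger_gap: 0.0851
grasp_force: 0.0
```

Emit:
{"api": "servo_tool", "payload": {
  "travel": [
    [-0.057, -0.002, 0],
    [-0.112, -0.013, 0],
    [-0.166, -0.03, 0],
    [-0.217, -0.054, 0],
    [-0.265, -0.084, 0]
  ],
  "rot": [
    [0, 0, 7.2],
    [0, 0, 14.4],
    [0, 0, 21.6],
    [0, 0, 28.8],
    [0, 0, 36]
  ],
  "grip": [-1, -1, -1, -1, -1]
}}

```text
time_s: 2.6
tcp_pos: [0.3728, -0.2571, 0.401]
tcp_rot: [-2.788, -1.447, 0.001]
contact_force: [0.1, 0.2, -0.1]
finger_gap: 0.0854
grasp_force: 0.0
```

```bash
python3 - <<'E'
from h import *
from bench import ctrl
s=ctrl.observe();print(s['joints'].round(2),s['contact_force'].round(1))
a=s['tcp_pos'];b=np.array([.508,-.3465,.16])
rows(s,[(a+(b-a)*min(k/4,1),0) for k in range(1,6)])
E
```

```text
[-0.1   0.21  0.84  1.67 -0.16  1.33  0.15] [ 0.1  0.2 -0.1]
[[0.001, 0.041, 0.06], [0.002, 0.081, 0.12], [0.004, 0.122, 0.181], [0.005, 0.162, 0.241], [0.005, 0.162, 0.241]]
[[0.0, 0.0, 0.0], [0.0, 0.0, 0.0], [0.0, 0.0, 0.0], [0.0, 0.0, 0.0], [0.0, 0.0, 0.0]]
```

Emit:
{"api": "servo_tool", "payload": {
  "travel": [
    [0.001, 0.032, 0.048],
    [0.002, 0.065, 0.096],
    [0.003, 0.097, 0.145],
    [0.004, 0.13, 0.193],
    [0.005, 0.162, 0.241]
  ],
  "rot": [
    [0, 0, 0],
    [0, 0, 0],
    [0, 0, 0],
    [0, 0, 0],
    [0, 0, 0]
  ],
  "grip": [-1, -1, -1, -0.6, -0.3]
}}

```text
time_s: 3.22
tcp_pos: [0.5102, -0.3446, 0.1581]
tcp_rot: [-2.785, -1.452, 0.0]
contact_force: [0.4, 0.5, -0.2]
finger_gap: 0.0557
grasp_force: 0.0
```

```bash
python3 - <<'E'
from h import *
from bench import ctrl
s=ctrl.observe();print(s['joints'].round(2),s['contact_force'].round(1),s['tcp_pos'],s['finger_gap'])
d=ctrl.snapshot('top');e=ctrl.snapshot('scene')
print([b for b in blobs(d,(5,190,150),(16,255,255),10)],[b for b in blobs(e,(3,150,110),(18,255,255))])
cv2.imwrite('pics/c5.png',np.hstack([cv2.resize(e['image'][150:350,240:440],(400,400)),cv2.resize(d['image'][100:300,230:430],(400,400))]))
a=s['tcp_pos'];b=np.array([.508,-.3465,.030])
rows(s,[(a+(b-a)*min(k/4,1),0) for k in range(1,6)])
E
```

```text
[ 0.18  0.72  0.66  1.63 -0.51  0.97  0.41] [ 0.4  0.5 -0.2] [ 0.51021653 -0.34459999  0.15807216] 0.055651555913629594
[(array([194.3, 180.7]), array([182, 169,  19,  18,  43], dtype=int32))] [(array([244.5, 173.8]), array([237, 169,  16,  11, 137], dtype=int32)), (array([366.6, 217.6]), array([363, 212,   9,  13,  94], dtype=int32)), (array([335.7, 246.9]), array([332, 241,   9,  13, 104], dtype=int32))]
[[-0.001, -0.0, 0.032], [-0.001, -0.0, 0.064], [-0.002, -0.0, 0.096], [-0.003, -0.001, 0.128], [-0.003, -0.001, 0.128]]
[[0.0, 0.0, 0.0], [0.0, 0.0, 0.0], [0.0, 0.0, 0.0], [0.0, 0.0, 0.0], [0.0, 0.0, 0.0]]
```

View pics/c5.png

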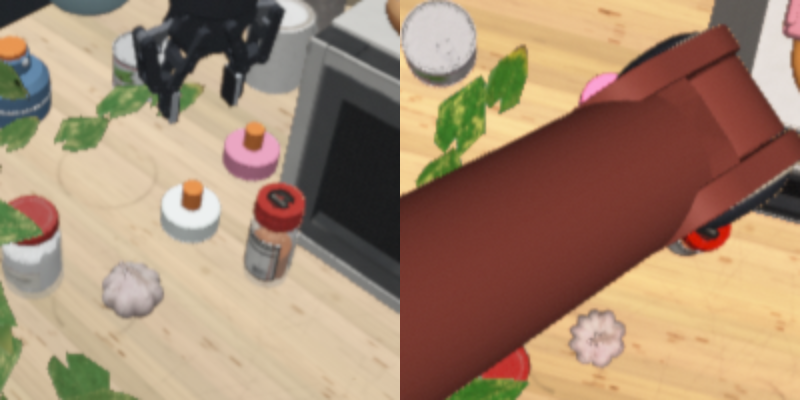

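The scene crop shows nothing has moved. The open fingers are above and behind the lid, whose knob is at (336,247). I'll check wrist clearance to the oven before lowering.

```bash
python3 - <<'E'
from h import *
S,T=[pickle.load(open(n+'.pkl','rb')) for n in('scene','top')]
print('tcp px',proj(S,[[.5102,-.3446,.158]]))
for z in(.3,.4): print('wrist extremity',z,plane(T,(425,175),z).round(3),plane(T,(412,120),z).round(3))
print('oven pts z.2',plane(T,(395,150),.2).round(3),plane(T,(430,85),.2).round(3),'z0',plane(T,(370,190),.0).round(3),plane(T,(555,235),0.).round(3))
E
```

```text
tcp px [[339.66375824 202.86454287]]
wrist extremity 0.3 [ 0.527 -0.452  0.3  ] [ 0.607 -0.436  0.3  ]
wrist extremity 0.4 [ 0.51  -0.417  0.4  ] [ 0.577 -0.403  0.4  ]
oven pts z.2 [ 0.585 -0.439  0.2  ] [ 0.696 -0.501  0.2  ] z0 [ 0.545 -0.441  0.   ] [ 0.45  -0.825  0.   ]
```

Emit:
{"api": "servo_tool", "payload": {
  "travel": [
    [-0.001, 0, 0.032],
    [-0.002, 0, 0.064],
    [-0.003, -0.001, 0.096],
    [-0.003, -0.001, 0.12],
    [-0.003, -0.001, 0.128]
  ],
  "rot": [
    [0, 0, 0],
    [0, 0, 0],
    [0, 0, 0],
    [0, 0, 0],
    [0, 0, 0]
  ],
  "grip": [-0.3, -0.3, -0.3, -0.3, -0.3]
}}

```text
time_s: 3.95
tcp_pos: [0.5062, -0.3456, 0.032]
tcp_rot: [-2.784, -1.451, 0.001]
contact_force: [-1.1, -0.4, 0.1]
finger_gap: 0.0559
grasp_force: 0.0
```

```bash
python3 - <<'E'
from h import *
from bench import ctrl
s=ctrl.observe();print(s['contact_force'].round(1),s['tcp_pos'],s['finger_gap'])
rows(s,[((.508,-.3465,.030),0)])
E
```

```text
[-1.1 -0.4  0.1] [ 0.50620004 -0.34558022  0.03197299] 0.055879635223572935
[[0.0, 0.002, 0.002]]
[[0.0, 0.0, 0.0]]
```

Emit:
{"api": "servo_tool", "payload": {
  "travel": [
    [0, 0.002, 0],
    [0, 0.002, 0],
    [0, 0.002, 0],
    [0, 0.002, 0],
    [0, 0.002, 0]
  ],
  "rot": [
    [0, 0, 0],
    [0, 0, 0],
    [0, 0, 0],
    [0, 0, 0],
    [0, 0, 0]
  ],
  "grip": [-0.3, 0.3, 1, 1, 1],
  "force": 60
}}

```text
time_s: 4.58
tcp_pos: [0.5093, -0.3482, 0.0335]
tcp_rot: [2.784, 1.451, 0.002]
contact_force: [1.0, -0.1, 5.9]
finger_gap: 0.0198
grasp_force: 58.7
```

Emit:
{"api": "servo_tool", "payload": {
  "travel": [
    [0, 0, 0],
    [0, 0, 0],
    [0, 0, -0.01],
    [0, 0, -0.025],
    [0, 0, -0.05]
  ],
  "rot": [
    [0, 0, 0],
    [0, 0, 0],
    [0, 0, 0],
    [0, 0, 0],
    [0, 0, 0]
  ],
  "grip": [1, 1, 1, 1, 1]
}}

```text
time_s: 5.2
tcp_pos: [0.5077, -0.3469, 0.0825]
tcp_rot: [-2.784, -1.451, 0.002]
contact_force: [0.1, -0.0, -1.9]
finger_gap: 0.0199
grasp_force: 58.7
```

```bash
python3 - <<'E'
from h import *
from bench import ctrl
s=ctrl.observe();print(s['contact_force'].round(2),s['tcp_pos'],s['finger_gap'],s['joints'].round(2))
a=s['tcp_pos'].copy();c=np.array([.5595,-.0845,.20]);up=a.copy();up[2]=.2
W=[up-[0,0,.058],up]+[up+(c-up)*k/6 for k in range(1,7)]
Y=[0,0]+[26*k/6 for k in range(1,7)]
rows(s,list(zip(W,Y)))
S,T=[pickle.load(open(n+'.pkl','rb')) for n in('scene','top')]
m=cv2.inRange(cv2.cvtColor(T['image'],cv2.COLOR_BGR2HSV),(98,60,30),(125,255,255));m[:,:150]=0;m[230:]=0;m[:,230:]=0
n,l,st,ce=cv2.connectedComponentsWithStats(m);i=1+st[1:,4].argmax()
co=max(cv2.findContours((l==i).astype(np.uint8),cv2.RETR_EXTERNAL,2)[0],key=len);h=cv2.convexHull(co)
e=cv2.fitEllipse(h);print(e,[plane(T,e[0],z).round(4).tolist() for z in(.03,.05,.066)])
E
```

```text
[ 0.1  -0.03 -1.87] [ 0.50773609 -0.34685709  0.08253933] 0.0198722849320994 [ 0.22  0.81  0.6   1.69 -0.58  0.83  0.47]
[[-0.0, -0.0, -0.059], [-0.0, -0.0, -0.117], [0.041, -0.018, -0.117], [0.082, -0.036, -0.117], [0.122, -0.054, -0.117], [0.163, -0.072, -0.117], [0.204, -0.09, -0.117], [0.245, -0.108, -0.117]]
[[0.0, 0.0, 0.0], [0.0, 0.0, 0.0], [-0.0, -0.0, -4.3], [-0.0, -0.0, -8.7], [-0.0, -0.0, -13.0], [-0.0, -0.0, -17.3], [-0.0, -0.1, -21.7], [-0.0, -0.1, -26.0]]
((194.64288330078125, 181.15945434570312), (43.71310043334961, 46.379459381103516), 119.26193237304688) [[0.5606, -0.083, 0.03], [0.5575, -0.0863, 0.05], [0.5551, -0.0889, 0.066]]
```

Emit:
{"api": "servo_tool", "payload": {
  "travel": [
    [0, 0, -0.059],
    [0, 0, -0.117],
    [0.041, -0.018, -0.117],
    [0.082, -0.036, -0.117],
    [0.122, -0.054, -0.117]
  ],
  "rot": [
    [0, 0, 0],
    [0, 0, 0],
    [0, 0, -4.3],
    [0, 0, -8.7],
    [0, 0, -13]
  ],
  "grip": [1, 1, 1, 1, 1]
}}

```text
time_s: 5.82
tcp_pos: [0.5339, -0.215, 0.2001]
tcp_rot: [-2.602, -1.761, -0.001]
contact_force: [0.0, 0.1, -1.5]
finger_gap: 0.02
grasp_force: 58.8
```

```bash
python3 - <<'E'
from h import *
from bench import ctrl
s=ctrl.observe();print(s['contact_force'].round(2))
a=s['tcp_pos'];c=np.array([.5595,-.0845,.20])
rows(s,[(a+(c-a)*min(k/4,1),min(13*k/4,13)) for k in range(1,6)])
E
```

```text
[ 0.04  0.1  -1.54]
[[0.033, -0.006, 0.0], [0.065, -0.012, 0.0], [0.098, -0.019, 0.0], [0.131, -0.025, 0.0], [0.131, -0.025, 0.0]]
[[0.0, 0.0, -3.2], [0.0, 0.0, -6.5], [0.0, 0.0, -9.7], [0.0, 0.0, -13.0], [0.0, 0.0, -13.0]]
```

Emit:
{"api": "servo_tool", "payload": {
  "travel": [
    [0.033, -0.006, 0],
    [0.065, -0.012, 0],
    [0.098, -0.019, 0],
    [0.131, -0.025, 0],
    [0.131, -0.025, 0]
  ],
  "rot": [
    [0, 0, -3.2],
    [0, 0, -6.5],
    [0, 0, -9.7],
    [0, 0, -13],
    [0, 0, -13]
  ],
  "grip": [1, 1, 1, 1, 1]
}}

```text
time_s: 6.45
tcp_pos: [0.5603, -0.0816, 0.1994]
tcp_rot: [-2.38, -2.047, -0.002]
contact_force: [-0.3, 0.2, -0.1]
finger_gap: 0.02
grasp_force: 58.8
```

```bash
python3 - <<'E'
from h import *
from bench import ctrl
s=ctrl.observe();print(s['contact_force'].round(2),s['tcp_pos'].round(4))
d=ctrl.snapshot('scene');pickle.dump(d,open('s2.pkl','wb'))
x,y,z=s['tcp_pos']
print('expected lid rim/top px',proj(d,[[x,y,z-.033],[x,y,z-.006]]))
im=d['image'].copy()
for b,r,c in((z-.033,.031,(0,0,255)),(z-.006,.031,(0,255,255)),(.097,.0185,(255,0,255))):
    cx,cy=(x,y) if r>.02 else (.5595,-.0845)
    cv2.polylines(im,[proj(d,[[cx+r*np.cos(t),cy+r*np.sin(t),b] for t in np.linspace(0,6.28,60)]).round().astype(int)],True,c,1) if 0 else None
    for q in proj(d,[[cx+r*np.cos(t),cy+r*np.sin(t),b] for t in np.linspace(0,6.28,24)]): im[int(round(q[1])),int(round(q[0]))]=c
cv2.imwrite('pics/c6.png',cv2.resize(im[60:230,180:330],None,fx=3.5,fy=3.5,interpolation=cv2.INTER_NEAREST))
E
```

```text
[-0.35  0.15 -0.11] [ 0.5603 -0.0816  0.1994]
expected lid rim/top px [[241.26119266 145.70048569]
 [240.25503367 134.87497867]]
```

View pics/c6.png

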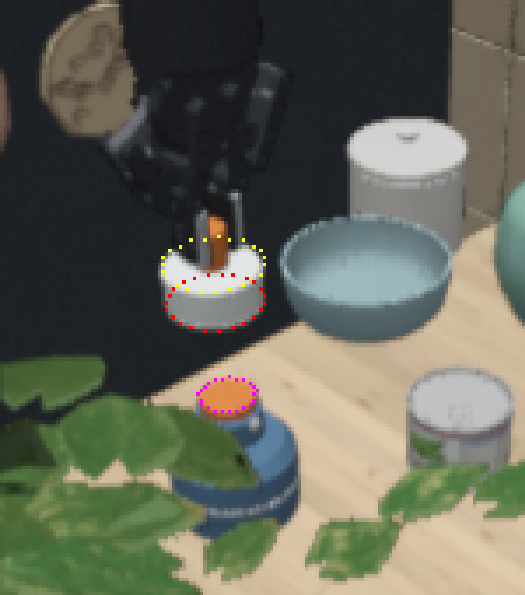

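The overlay matches. The drawn lid circles fit the held lid at crop (213,280), and the drawn seal circle fits the orange seal at crop (229,394). The lid hangs level. I'll correct xy and lower.

```bash
python3 - <<'E'
from h import *
from bench import ctrl
s=ctrl.observe();print(s['tcp_pos'].round(4))
rows(s,[((.5597,-.0845,.128),0)])
d=pickle.load(open('s2.pkl','rb'))
print([b for b in blobs(d,(3,150,110),(18,255,255))],proj(d,[[.5597,-.0845,.097],[.5597,-.0845,.095]]))
E
```

```text
[ 0.5598 -0.0844  0.1996]
[[-0.0, -0.0, 0.072]]
[[0.0, 0.0, 0.0]]
[(array([241.7, 128.2]), array([239, 122,   6,  15,  54], dtype=int32)), (array([244.5, 173.7]), array([237, 169,  16,  11, 139], dtype=int32)), (array([366.6, 217.6]), array([363, 212,   9,  13,  96], dtype=int32))] [[244.52117489 172.08592851]
 [244.58550349 172.79297665]]
```

Emit:
{"api": "servo_tool", "payload": {
  "travel": [
    [0, 0, 0.025],
    [0, 0, 0.045],
    [0, 0, 0.06],
    [0, 0, 0.07],
    [0, 0, 0.07]
  ],
  "rot": [
    [0, 0, 0],
    [0, 0, 0],
    [0, 0, 0],
    [0, 0, 0],
    [0, 0, 0]
  ],
  "grip": [1, 1, 1, 1, 1]
}}

```text
time_s: 7.12
tcp_pos: [0.5594, -0.0861, 0.1289]
tcp_rot: [-2.388, -2.04, 0.002]
contact_force: [0.9, 0.3, -0.9]
finger_gap: 0.0202
grasp_force: 58.8
```

Emit:
{"api": "servo_tool", "payload": {
  "travel": [
    [0, 0, 0.002],
    [0, 0, 0.004],
    [0, 0, 0.006],
    [0, 0, 0.008],
    [0, 0, 0.008]
  ],
  "rot": [
    [0, 0, 0],
    [0, 0, 0],
    [0, 0, 0],
    [0, 0, 0],
    [0, 0, 0]
  ],
  "grip": [1, 1, 1, 1, 1]
}}

```text
time_s: 7.75
tcp_pos: [0.5597, -0.0856, 0.1212]
tcp_rot: [-2.388, -2.041, 0.0]
contact_force: [0.0, -0.5, -0.4]
finger_gap: 0.0201
grasp_force: 58.8
```

```bash
python3 - <<'E'
from h import *
from bench import ctrl
s=ctrl.observe();print(s['tcp_pos'].round(4),s['contact_force'].round(1),s['moment'].round(2))
E
```

```text
[ 0.5597 -0.0856  0.1212] [ 0.  -0.5 -0.4] [0.05 0.03 0.04]
```

Emit:
{"api": "servo_tool", "payload": {
  "travel": [
    [0, 0, 0.001],
    [0, 0, 0.002],
    [0, 0, 0.003],
    [0, 0, 0.004],
    [0, 0, 0.004]
  ],
  "rot": [
    [0, 0, 0],
    [0, 0, 0],
    [0, 0, 0],
    [0, 0, 0],
    [0, 0, 0]
  ],
  "grip": [1, 1, 1, 1, 1]
}}

```text
time_s: 8.38
tcp_pos: [0.5603, -0.0858, 0.118]
tcp_rot: [2.387, 2.041, 0.002]
contact_force: [-0.6, 0.2, 5.1]
finger_gap: 0.0198
grasp_force: 59.3
```

```bash
python3 - <<'E'
from h import *
from bench import ctrl
s=ctrl.observe();print(s['tcp_pos'].round(4),s['contact_force'].round(1),s['moment'].round(2))
r=R.from_rotvec(s['tcp_rot']).as_matrix().round(2);print(r)
d=ctrl.snapshot('scene');cv2.imwrite('pics/c7.png',cv2.resize(d['image'][110:230,190:310],None,fx=4.5,fy=4.5,interpolation=2))
E
```

```text
[ 0.5603 -0.0858  0.118 ] [-0.6  0.2  5.1] [0.16 0.15 0.01]
[[ 0.16  0.99  0.  ]
 [ 0.99 -0.16  0.  ]
 [ 0.    0.   -1.  ]]
```

View pics/c7.png

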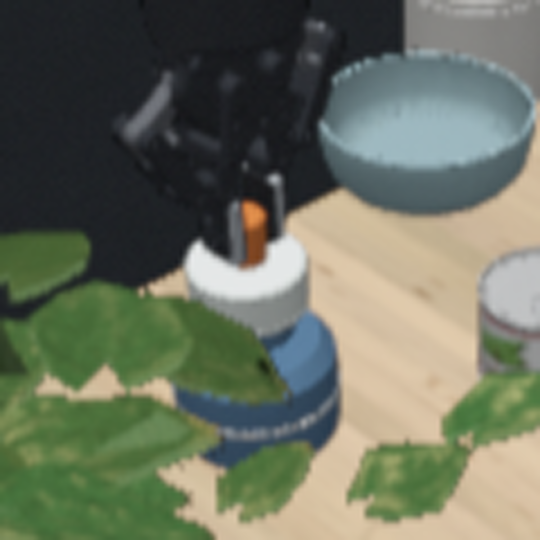

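The lid sits over the neck. Contact began at TCP z≈0.118, which matches it resting on the studs. Now I'll press in small steps.

Emit:
{"api": "servo_tool", "payload": {
  "travel": [
    [0, 0, 0.001],
    [0, 0, 0.002],
    [0, 0, 0.003],
    [0, 0, 0.003],
    [0, 0, 0.003]
  ],
  "rot": [
    [0, 0, 0],
    [0, 0, 0],
    [0, 0, 0],
    [0, 0, 0],
    [0, 0, 0]
  ],
  "grip": [1, 1, 1, 1, 1]
}}

```text
time_s: 9.05
tcp_pos: [0.5606, -0.0857, 0.1147]
tcp_rot: [2.387, 2.041, 0.002]
contact_force: [1.3, 1.4, 5.5]
finger_gap: 0.02
grasp_force: 59.2
```

Emit:
{"api": "servo_tool", "payload": {
  "travel": [
    [0, 0, 0.001],
    [0, 0, 0.002],
    [0, 0, 0.003],
    [0, 0, 0.003],
    [0, 0, 0.003]
  ],
  "rot": [
    [0, 0, 0],
    [0, 0, 0],
    [0, 0, 0],
    [0, 0, 0],
    [0, 0, 0]
  ],
  "grip": [1, 1, 1, 1, 1]
}}

```text
time_s: 9.68
tcp_pos: [0.5596, -0.0854, 0.1106]
tcp_rot: [-2.387, -2.041, 0.001]
contact_force: [2.3, 0.6, -3.9]
finger_gap: 0.0196
grasp_force: 58.7
```

Emit:
{"api": "servo_tool", "payload": {
  "travel": [
    [0, 0, 0.001],
    [0, 0, 0.002],
    [0, 0, 0.003],
    [0, 0, 0.004],
    [0, 0, 0.004]
  ],
  "rot": [
    [0, 0, 0],
    [0, 0, 0],
    [0, 0, 0],
    [0, 0, 0],
    [0, 0, 0]
  ],
  "grip": [1, 1, 1, 1, 1]
}}

```text
time_s: 10.3
tcp_pos: [0.5594, -0.0857, 0.1074]
tcp_rot: [-2.387, -2.041, 0.001]
contact_force: [-1.0, 1.5, 0.9]
finger_gap: 0.0199
grasp_force: 59.2
```

```bash
python3 - <<'E'
from h import *
from bench import ctrl
s=ctrl.observe();print(s['tcp_pos'].round(4),s['contact_force'].round(1),list(s))
E
```

```text
[ 0.5594 -0.0857  0.1074] [-1.   1.5  0.9] ['time_s', 'joints', 'joint_vel', 'joint_torque', 'tcp_pos', 'tcp_rot', 'contact_force', 'moment', 'grasp_force', 'finger_gap']
```

Clicked: the force dropped to about zero. Next I'll squeeze the seal.

Emit:
{"api": "servo_tool", "payload": {
  "travel": [
    [0, 0, 0.001],
    [0, 0, 0.002],
    [0, 0, 0.003],
    [0, 0, 0.003],
    [0, 0, 0.003]
  ],
  "rot": [
    [0, 0, 0],
    [0, 0, 0],
    [0, 0, 0],
    [0, 0, 0],
    [0, 0, 0]
  ],
  "grip": [1, 1, 1, 1, 1]
}}

```text
time_s: 10.92
tcp_pos: [0.5594, -0.0858, 0.105]
tcp_rot: [-2.388, -2.041, 0.0]
contact_force: [-3.0, 1.7, 6.5]
finger_gap: 0.0199
grasp_force: 59.7
```

Emit:
{"api": "servo_tool", "payload": {
  "travel": [
    [0, 0, 0.001],
    [0, 0, 0.001],
    [0, 0, 0.001],
    [0, 0, 0.001],
    [0, 0, 0.001]
  ],
  "rot": [
    [0, 0, 0],
    [0, 0, 0],
    [0, 0, 0],
    [0, 0, 0],
    [0, 0, 0]
  ],
  "grip": [1, 1, 1, 1, 1]
}}

```text
time_s: 11.55
tcp_pos: [0.5595, -0.0858, 0.1043]
tcp_rot: [-2.388, -2.041, -0.0]
contact_force: [-3.4, 0.9, 9.7]
finger_gap: 0.02
grasp_force: 59.9
```

Emit:
{"api": "servo_tool", "payload": {
  "travel": [
    [0, 0, 0.0005],
    [0, 0, 0.001],
    [0, 0, 0.001],
    [0, 0, 0.001],
    [0, 0, 0.001]
  ],
  "rot": [
    [0, 0, 0],
    [0, 0, 0],
    [0, 0, 0],
    [0, 0, 0],
    [0, 0, 0]
  ],
  "grip": [1, 1, 1, 1, 1]
}}

```text
time_s: 12.18
tcp_pos: [0.5595, -0.0858, 0.1036]
tcp_rot: [-2.387, -2.041, -0.001]
contact_force: [-3.5, 1.9, 10.2]
finger_gap: 0.0199
grasp_force: 60.0
```

```bash
python3 - <<'E'
from h import *
from bench import ctrl
s=ctrl.observe();print(s['tcp_pos'].round(4),s['contact_force'].round(1))
d=ctrl.snapshot('scene');s=ctrl.observe();print(s['tcp_pos'].round(4),s['contact_force'].round(1))
cv2.imwrite('pics/c8.png',cv2.resize(d['image'][110:230,190:310],None,fx=4.5,fy=4.5,interpolation=2))
E
```

```text
[ 0.5595 -0.0858  0.1036] [-3.5  1.9 10.2]
[ 0.5595 -0.0858  0.1036] [-3.6  2.6 10.5]
```

View pics/c8.png

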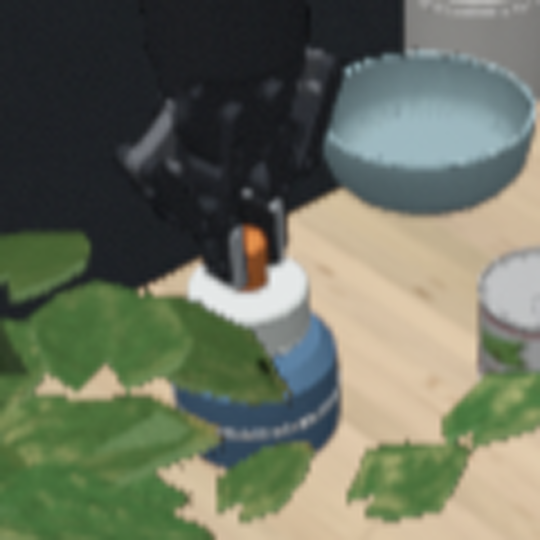

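The lid is down evenly on the jar, with its centre at crop (250,310), and the jar is upright. I'll press 1 mm more for margin.

Emit:
{"api": "servo_tool", "payload": {
  "travel": [
    [0, 0, 0.0005],
    [0, 0, 0.001],
    [0, 0, 0.001],
    [0, 0, 0.001],
    [0, 0, 0.001]
  ],
  "rot": [
    [0, 0, 0],
    [0, 0, 0],
    [0, 0, 0],
    [0, 0, 0],
    [0, 0, 0]
  ],
  "grip": [1, 1, 1, 1, 1]
}}

```text
time_s: 12.85
tcp_pos: [0.5595, -0.0858, 0.1029]
tcp_rot: [-2.388, -2.041, -0.001]
contact_force: [-4.5, 1.8, 12.7]
finger_gap: 0.0196
grasp_force: 60.1
```

Emit:
{"api": "servo_tool", "payload": {
  "travel": [
    [0, 0, 0],
    [0, 0, 0],
    [0, 0, 0],
    [0, 0, 0],
    [0, 0, 0]
  ],
  "rot": [
    [0, 0, 0],
    [0, 0, 0],
    [0, 0, 0],
    [0, 0, 0],
    [0, 0, 0]
  ],
  "grip": [1, 1, 1, 1, 1]
}}

```text
time_s: 13.48
tcp_pos: [0.5595, -0.0858, 0.1029]
tcp_rot: [-2.388, -2.041, -0.001]
contact_force: [-4.4, 1.9, 12.0]
finger_gap: 0.0201
grasp_force: 60.1
```

Steady at about 12.5 N, which is over 4 mm of squeeze. Handing in.

```bash
python3 -c "
from bench import ctrl
print(ctrl.finish_job())"
```

```text
the job is handed in; nothing more can be done
None
```

I handed the job in at about 13.5 s: the white lid is clicked onto the blue jar and the fingers are still pressing it at about 12 N, which puts the seal squeeze at roughly 4 mm of its 6 mm (judged from push and height, since the state gave no seal reading).

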